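# Close up the laser level's case

## Robot

A 6-joint arm with a two-finger parallel gripper is mounted at the origin on the work surface. World frame = base frame: x ahead of the robot, y to its left, z up, the work surface at z = 0. Lengths are in mm, angles in rad, forces in N, time in s.
With the tool pointing down it reaches from about 150 to 775 mm from the base axis. Payload 6.1 kg.
Tool frame: the origin (TCP) lies at the very end of the fingers, on their centre line; the grasp point (between the pads) lies 19 mm behind it; z points along the fingers, y is the direction in which the jaws open and shut (so a half turn about z gives the same grasp; the last joint's range is limited). The gripper opens to 85 mm and grips with 20 to 120 N. Pads are 22 mm wide; open, the fingers measure 114 mm over their backs; the gripper's body (76 mm by 85 mm) begins 54 mm behind the grasp point. The pads swing forward as they close: fully open they stand 13 mm farther back than shut.
Start: joints at [-1.199, 0.126, -0.04, 1.405, 0, 1.571], TCP at [190.721, -489.115, 193.695] pointing down, gripper open.
Joint ranges: [-2.72, 2.72], [-0.95, 1.95], [-1.27, 1.35], [-1.78, 2.02], [-1.46, 1.47], [-3.14, 3.14]. Speed limits (rad/s): [2.39, 2.39, 3.01, 3.14, 3.14, 3.14].

## Interface

Orientations are given as a unit quaternion [w, x, y, z].
In Python, from workcell import manip, kinematics, eyes, nets gives the robot as it stands. Calls block until the motion is done:
- manip.goto(position, orientation): joint-space move of the TCP to a pose.
- manip.movel(position, rotation=None, speed=150): straight line of the TCP; rotation=None keeps the orientation; speed is the mean speed in mm/s.
- manip.move_joints(angles): joint-space move.
- manip.grip(opening): finger opening in mm; the grip force is fixed at half the most; returns when the fingers have stopped.
- manip.dwell(seconds).
- kinematics.ik(position, orientation): joint angles nearest the present ones, or None.
- eyes.read_camera(name): name is "side" or "top" or "wrist"; returns a dict with "img" (384x512x3 uint8, red, green, blue), "fx", "fy", "cx", "cy" (pixels), "k1" (the pictures are not rectified: a ray, as slopes to the right and down, at radius r is drawn at 1 + k1 r^2 times it, then the intrinsics apply), "view" (4x4, takes a point from world to camera coordinates). Camera axes: x right, y up, looking along -z (the intrinsics and any distortion apply to the point x, -y, -z); pixel columns grow to the right and rows downward; lengths in mm; the calibration is good to about 2 mm. A picture is of the moment at which its call begins. There is no depth.
A pose or a line that the arm cannot do raises manip.IKError and nothing moves.
- manip.job_done(): hands the job in, once; it reports no verdict.
Trained networks look in the newest picture that a camera, given by its name, has taken for a name from the list of things; names that differ only in an ending like _2 or _b are one class to them, and where a whole thing is asked for, a point or a joint stands for the part that bears it (a point fixed in the world has none). Each returns a list of dicts, best first, with "score" (0 to 1); they miss things now and then, are a little off and sometimes report something else, mostly with a low value. They report only what shows in the picture. A call takes as long as a camera call.
- nets.spot_in(camera, thing): "at" ([x, y, z] in mm, in the coordinates of the camera as it stood for that picture, good to about 4 mm: the middle of the surface that is visible of it).
Readings, each from a call of its own:
- manip.current_clock(): time.
- manip.current_q(): joint angles.
- manip.current_qd(): joint speeds.
- manip.current_tau(): joint torques, N m.
- manip.current_position(): TCP position.
- manip.current_tool_rot(): TCP orientation.
- manip.current_contact_force(): force on the tool from outside, world axes, zero at the start.
- manip.current_ft_torque(): the same for the moment, N m.
- manip.current_finger_gap(): finger opening in mm.
Only numpy, scipy, OpenCV 4.12 (cv2) and the standard library are available. Lean on these libraries where they do the work, as an engineer would, in place of code of your own. Each camera call takes 0.05 s, during which the arm holds its last target. There are 200 camera calls.

## Task

Pack up the instrument case: push the upright inner flap down flat over the laser level first, and only then push the lid over until it is fully shut, easing it down rather than letting it slam. Use the fingertips or the outside of the fingers, and leave the tape measure, the mug, the spirit level and the jar inside the case where they are.

Things in the scene. Friction and masses are not known exactly. Their poses are not given: they have to be found in the camera images.
- case: Dark plastic case, open on top, fixed to the table: 200 mm along its x, 180 along its y, rim 90 mm up, walls 8 mm. Origin: centre of its underside; z up; y points to the lid's hinge side. Yaw within 0.5 rad of the world's. A yellow laser level lies in its -y half, 10 mm below the folded flap; a carrying handle 35 mm up stands out 24 mm from the -y wall
- lid (a joint): Lid angle in rad: 0 fully shut (flat on the rim), 1.57 upright, 1.9 its stop, leaning out. It starts open, at 1.6 to 1.85. Stiff friction hinge: it stays where it is left; swinging it takes up to about 4 N near its free edge
- lid_hinge (a point): Middle of the lid's hinge line, along the case's x, at the case's (0, 90, 90) mm. The lid: a shallow dark shell 200 mm along the hinge, 180 mm from hinge to free edge, 30 mm thick. Shut, it reaches from the hinge to the case's -y, its flat outer face 120 mm up; open, that face looks to the case's +y. Site axes turn with the lid: -y from hinge to free edge, z out of the outer face
- lid_edge (a point): Middle of the lid's free edge, on the outer face: 180 mm from the hinge and 30 mm off the hinge plane
- flap (a joint): Angle of the inner flap in rad: 0 folded flat, 1.57 upright, 1.85 its stop. It starts between 1.3 and 1.75. Friction hinge: it stays where it is left; folding it takes 1 to 2 N near its free edge
- flap_hinge (a point): Middle of the flap's hinge line, along the case's x, at the case's (0, -74, 68) mm. The flap: a flat grey panel 176 mm along the hinge, 90 mm from hinge to free edge, 6 mm thick. Folded, it reaches from the hinge to the case's +y, its upper face 74 mm up, 16 mm below the rim; upright, that face looks to the case's -y. Site axes turn with the flap: y from hinge to free edge, z out of that face
- flap_edge (a point): Middle of the flap's free edge on that face: 90 mm from the hinge and 6 mm off the hinge plane
- tape: Black and green tape measure, 75 x 42 x 64 mm, standing on the table off the case's -y side. Origin: centre of its underside. To be left alone
- mug: White mug, 82 mm across, 92 mm high, standing beyond the hinge side of the case. Origin: centre of its underside. To be left alone
- level: Short aluminium spirit level, 40 x 200 x 22 mm (long along its y), lying on the table on the far side (+x) of the case. Origin: centre of its underside. To be left alone
- jar: Screw jar, 46 mm across, 52 mm high, standing in the case's narrow compartment at the hinge side, its top about 60 mm above the table. Origin: centre of its underside. To be left alone

How it is judged (in metres and radians):
On the way, in this order (a step that is already met when the one before it is completed fails the run):
1. the flap is folded flat while the lid still stands open (value of joint flap below 0.08 rad and value of joint lid above 1.2 rad), for 0.2 s.
2. the lid is shut over the folded flap (value of joint flap below 0.08 rad and value of joint lid below 0.05 rad), for 0.2 s.
At the end, for the whole second after the job is handed in: the flap lies flat (within 0.08 rad) and the lid is fully shut over it (within 0.05 rad) and still; tape measure, mug, spirit level and jar are within 30 mm of where they stood (all of step 2 and velocity of joint lid between -0.05 and 0.05 rad/s and not (distance of tape from where it was at the start of the episode above 0.03 m) and not (distance of mug from where it was at the start of the episode above 0.03 m) and not (distance of level from where it was at the start of the episode above 0.03 m) and not (distance of jar from where it was at the start of the episode above 0.03 m)); the robot touches nothing.
It fails at once if the lid is brought down past 0.9 rad while the flap still stands above 0.4 rad (value of joint lid below 0.9 rad and value of joint flap above 0.4 rad).
It fails at once if the lid slams: it is nearly shut (below 0.2 rad) and still closing faster than 1.5 rad/s (value of joint lid between 0.02 and 0.2 rad and velocity of joint lid below -1.5 rad/s).
It fails at once if the tape measure, mug, spirit level or jar is lifted, carried or shoved more than 30 mm (distance of any of tape, mug, level, jar from where it was at the start of the episode above 0.03 m).
It also fails if it takes over 61 s, if anything falls off the work surface, if the arm or the gripper's body presses on something with over 40 N, if the wrist force passes 120 N, or if a joint passes its speed limit or range.

## Working session

There is one attempt and no reset: what is moved stays moved. The work goes in short steps, each a Python script; the robot and the scene stay as the last script left them, time stands still between calls to the robot, and variables do not carry over. Pictures are saved under pics/ and viewed, about 8 in all and at most 12, crops included, and the job is handed in when it is done.

```bash
mkdir -p pics; ls; cat > h.py <<'E'
import numpy as np, cv2
from workcell import manip, kinematics, eyes, nets
def toworld(c,p):
    return (np.linalg.inv(np.array(c["view"]))@np.r_[p,1])[:3]
def proj(c,P):
    p=np.array(c["view"])@np.r_[P,1]; a=np.array([p[0],-p[1]])/-p[2]; a=a*(1+c["k1"]*(a@a))
    return np.array([c["fx"]*a[0]+c["cx"],c["fy"]*a[1]+c["cy"]])
E
cat > a.py <<'E'
from h import *
ims=[]
for n in("side","top"):
    c=eyes.read_camera(n); cv2.imwrite(f"pics/{n}0.png",c["img"][:,:,::-1])
    V=np.linalg.inv(np.array(c["view"])); print(n,c["fx"],c["k1"],V[:3,3].round(),(-V[:3,2]).round(2))
    for t in("case","lid","flap","tape","mug","level","jar","lid_hinge","lid_edge","flap_hinge","flap_edge"):
        r=nets.spot_in(n,t)[:2]
        print(n,t,[(round(d["score"],2),toworld(c,d["at"]).round().tolist()) for d in r])
print(manip.current_clock())
E
python3 a.py
```

```text
pics
side 348.0473433684311 -0.008240211498411755 [ 240. -411.  544.] [ 0.46  0.61 -0.64]
side case [(0.92, [502.0, -70.0, 87.0])]
side lid [(0.97, [472.0, -20.0, 188.0])]
side flap []
side tape [(0.66, [603.0, -304.0, 64.0])]
side mug [(0.9, [412.0, 131.0, 56.0]), (0.35, [469.0, -17.0, 189.0])]
side level [(0.49, [667.0, 16.0, 23.0])]
side jar [(0.76, [466.0, -99.0, 58.0])]
side lid_hinge [(0.79, [470.0, -21.0, 182.0])]
side lid_edge [(0.83, [471.0, -22.0, 187.0])]
side flap_hinge [(0.79, [548.0, -197.0, 127.0])]
side flap_edge [(0.7, [549.0, -194.0, 130.0])]
top 406.8689117850449 -0.034576120548620706 [400.   3. 973.] [ 0.21  0.02 -0.98]
top case [(0.72, [479.0, -9.0, 267.0]), (0.57, [526.0, -108.0, 61.0])]
top lid [(0.57, [480.0, -9.0, 264.0])]
top flap [(0.94, [564.0, -183.0, 132.0]), (0.67, [666.0, -27.0, 14.0])]
top tape [(0.87, [619.0, -292.0, 59.0])]
top mug [(0.67, [420.0, 151.0, 15.0])]
top level [(0.68, [665.0, -22.0, 17.0])]
top jar [(0.76, [472.0, -86.0, 58.0])]
top lid_hinge [(0.74, [480.0, -8.0, 267.0])]
top lid_edge [(0.97, [479.0, -10.0, 270.0])]
top flap_hinge [(0.9, [564.0, -184.0, 127.0]), (0.4, [474.0, -12.0, 270.0])]
top flap_edge [(0.73, [558.0, -181.0, 132.0]), (0.73, [420.0, 152.0, 14.0])]
1.2
```

View pics/side0.png

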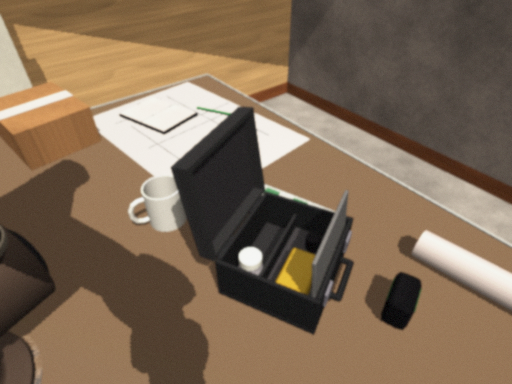

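View pics/top0.png

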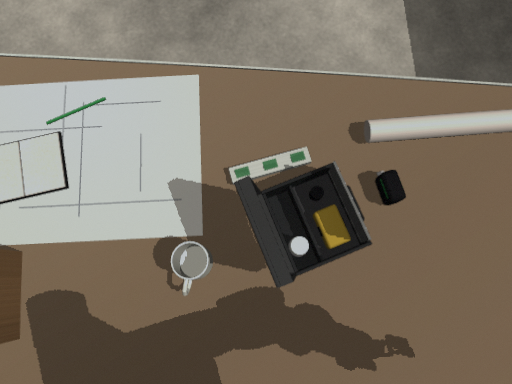

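```bash
python3 -c "
import cv2
a=cv2.imread('pics/side0.png')[100:340,170:370];b=cv2.imread('pics/top0.png')[155:295,230:380]
a=cv2.resize(a,None,fx=2.5,fy=2.5,interpolation=2);b=cv2.resize(b,None,fx=5,fy=5,interpolation=2)
g=lambda i:cv2.LUT(i,__import__('numpy').array([min(255,int((k/255)**.5*255)) for k in range(256)],'uint8'))
def t(i,f,x0,y0):
  for k in range(0,i.shape[1],int(20*f)): cv2.putText(i,str(int(x0+k/f)),(k,8),0,.3,(0,255,255));cv2.line(i,(k,0),(k,i.shape[0]),(0,120,120),1)
  for k in range(0,i.shape[0],int(20*f)): cv2.putText(i,str(int(y0+k/f)),(0,k),0,.3,(0,255,255));cv2.line(i,(0,k),(i.shape[1],k),(0,120,120),1)
  return i
cv2.imwrite('pics/ca.png',t(g(a),2.5,170,100));cv2.imwrite('pics/cb.png',t(g(b)[:600],5,230,155))"
```

```text
(no output)
```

View pics/ca.png

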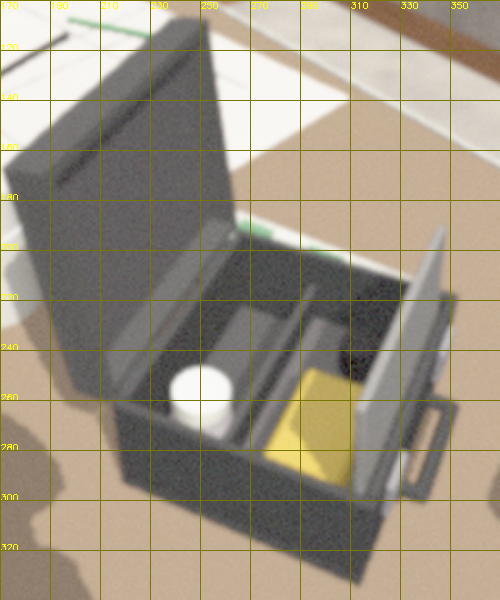

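View pics/cb.png

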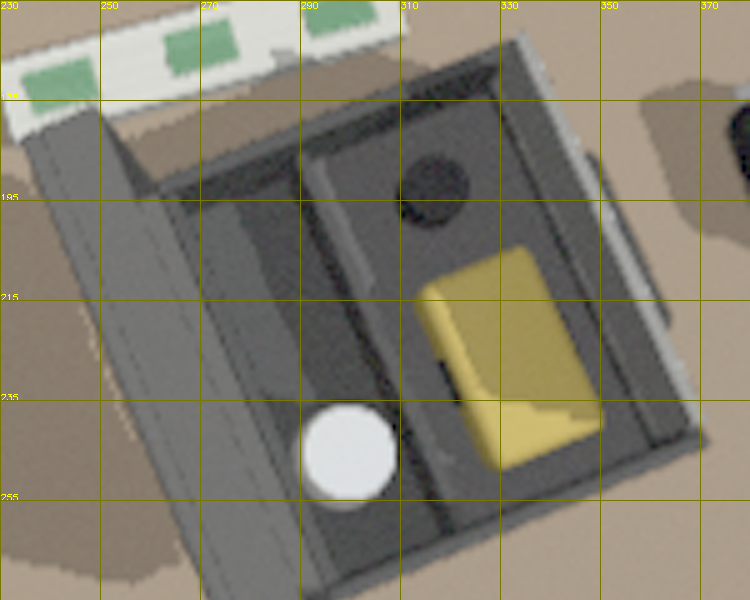

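```bash
cat >> h.py <<'E'
def model(p):
    x,y,w,l,f=p; R=np.array([[np.cos(w),-np.sin(w),0],[np.sin(w),np.cos(w),0],[0,0,1]])
    W=lambda q:R@np.array(q,float)+[x,y,0]
    # lid: d from hinge, h off hinge plane ; flap same
    L=lambda X,d,h,l=l:W([X,90-d*np.cos(l)+h*np.sin(l),90+d*np.sin(l)+h*np.cos(l)])
    F=lambda X,d,h,f=f:W([X,-74+d*np.cos(f)-h*np.sin(f),68+d*np.sin(f)+h*np.cos(f)])
    return R,W,L,F
E
cat > fit.py <<'E'
from h import *
from scipy.optimize import least_squares
s=eyes.read_camera("side");t=eyes.read_camera("top")
def pts(p):
    R,W,L,F=model(p)
    return [(s,W([-100,90,0]),(220,293)),(s,W([-100,-90,0]),(314,334)),(s,W([-100,-90,90]),(324,305)),
    (s,W([100,-90,90]),(352.4,217)),(s,L(-100,180,30),(172,167)),(s,L(100,180,30),(241,108)),(s,L(100,180,0),(253,108)),
    (s,F(88,90,3),(347,191)),(s,F(-88,90,3),(314.8,261)),
    (t,W([100,90,90]),(261,193.6)),(t,L(100,180,30),(234.4,183)),(t,L(100,180,0),(250,176.6)),
    (t,F(88,90,3),(334.5,162.5)),(t,F(-88,90,3),(370,242))]
res=lambda p:np.concatenate([proj(c,P)-u for c,P,u in pts(p)])
r=least_squares(res,[530,-110,-.4,1.7,1.6],loss="soft_l1",x_scale=[10,10,.1,.1,.1])
print(r.x.round(3)); print(res(r.x).reshape(-1,2).round(1).tolist())
np.save("pose.npy",r.x)
R,W,L,F=model(r.x)
print("lid edge",L(0,180,30).round(),"flap edge",F(0,90,6).round())
for n,P in dict(tape=(611,-298),mug=(420,145),level=(666,-5),jar=(470,-92)).items():print(n,(R.T@(np.r_[P,0]-[r.x[0],r.x[1],0])).round())
E
python3 fit.py
```

```text
[ 5.34822e+02 -1.21770e+02  4.66000e-01  1.69800e+00  1.47800e+00]
[[-1.5, 1.1], [0.9, 1.3], [-2.7, -0.4], [1.1, -0.1], [-1.9, 1.0], [-3.0, -1.8], [0.3, -0.6], [-0.7, -1.6], [-0.3, 3.3], [-0.1, -2.5], [0.7, -0.6], [0.4, -1.0], [-0.8, -1.9], [1.1, -3.3]]
lid edge [471.   6. 265.] flap edge [ 567. -186.  158.]
tape [ -11. -192.    0.]
mug [ 17. 290.   0.]
level [170.  45.   0.]
jar [-45.  56.   0.]
```

```bash
cat >> h.py <<'E'
from scipy.spatial.transform import Rotation as Ro
def tool(w,s=1):
    y=s*np.array([np.cos(w),np.sin(w),0]); z=np.array([0,0,-1.]); x=np.cross(y,z)
    q=Ro.from_matrix(np.c_[x,y,z]).as_quat(); return np.r_[q[3],q[:3]]
def plan(p):
    R,W,L,F=model(p); r=11; ry=R@[0,r,0]
    fl=[W([0,-115,240]),W([0,-115,143])]+[F(0,75,6,f)-ry for f in np.r_[p[4]+.12,np.linspace(1.4,.1,7)]]
    e=L(0,180,30)
    st=W([0,190,0]); st[2]=e[2]-25
    li=[st+[0,0,100],st]+[L(0,160,30,l)+ry for l in np.r_[np.linspace(1.6,.1,10)]]
    return fl,li,ry
E
cat > b.py <<'E'
from h import *
p=np.load("pose.npy"); fl,li,ry=plan(p)
for s in(1,-1): print(s,[None if (k:=kinematics.ik(P,tool(p[2],s))) is None else np.round(k,2)[[0,4,5]].tolist() for P in (fl[0],fl[-1],li[0],li[1],li[2],li[-1])])
E
python3 b.py
```

```text
1 [[-0.37, 0.0, 0.74], [-0.24, 0.0, 0.87], [0.11, 0.0, 1.21], [0.11, 0.0, 1.21], [-0.0, 0.0, 1.1], [-0.3, 0.0, 0.81]]
-1 [[-0.37, 0.0, -2.4], [-0.24, 0.0, -2.28], [0.11, 0.0, -1.93], [0.11, 0.0, -1.93], [-0.0, 0.0, -2.04], [-0.3, 0.0, -2.33]]
```

```bash
cat > c.py <<'E'
from h import *
p=np.load("pose.npy"); fl,li,ry=plan(p); q=tool(p[2])
manip.grip(0); manip.goto(fl[0],q); manip.movel(fl[1],speed=150)
for P in fl[2:]:
    manip.movel(P,speed=100); f=np.array(manip.current_contact_force()); print(np.round(P),f.round(1))
    if np.linalg.norm(f)>25: break
else:
    P=fl[-1].copy()
    for i in range(9):
        P[2]-=1.5; manip.movel(P,speed=30); f=np.array(manip.current_contact_force()); print(P[2].round(1),f.round(1))
        if f[2]>10: break
c=eyes.read_camera("side"); cv2.imwrite("pics/s1.png",cv2.resize(c["img"][80:340,130:400,::-1],None,fx=2,fy=2))
print(manip.current_clock(),manip.current_position())
E
python3 c.py
```

```text
[ 577. -205.  143.] [ 0.6 -0.3 -0.4]
[ 570. -192.  143.] [ 1.4 -0.   0.5]
[ 563. -177.  140.] [-0.3  0.3 -0.6]
[ 556. -164.  133.] [-0.6 -0.5 -0.1]
[ 550. -152.  124.] [-0.1  0.1  0.2]
[ 545. -143.  111.] [-0.2  0.5  0.2]
[ 542. -136.   97.] [ 0.6 -0.2 -0.1]
[ 540. -132.   81.] [-0.4  0.1  0.9]
80.0 [-0.   0.7 -0.5]
78.5 [ 0.6 -0.6 -0. ]
77.0 [-0.3 -0.  -0.9]
75.5 [-0.6  0.2  0.2]
74.0 [-0.4 -0.1  1.1]
72.5 [-0.2  0.9  0.4]
71.0 [ 0.4 -0.7 -1. ]
69.5 [-0.4  0.1 -0.4]
68.0 [-0.3  0.4 -0.4]
9.475 [ 539.68967486 -131.55432356   67.89089589]
```

View pics/s1.png

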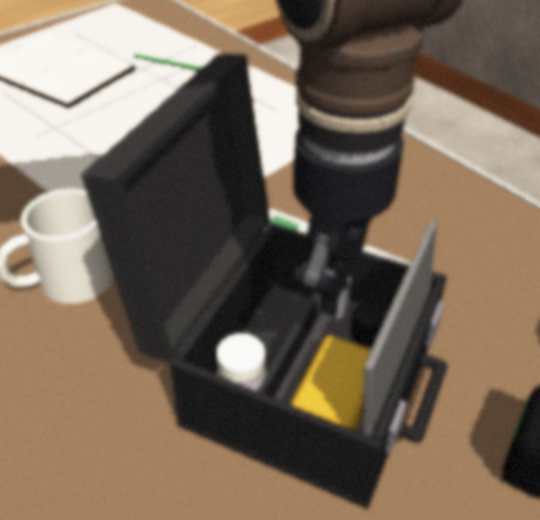

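```bash
cat > d.py <<'E'
from h import *
p=np.load("pose.npy"); R,W,L,F=model(p)
print("gap",manip.current_finger_gap())
out=[]
for n,(x0,y0,x1,y1) in dict(side=(190,170,370,350),top=(230,140,390,300)).items():
    c=eyes.read_camera(n); k=400/(x1-x0); im=cv2.resize(c["img"][y0:y1,x0:x1,::-1],(400,400)); im=(np.sqrt(im/255)*255).astype("uint8")
    D=lambda Ps,col:cv2.polylines(im,[np.int32([(proj(c,P)-[x0,y0]+.5)*k for P in Ps])],True,col,1)
    D([W([a,b,90]) for a,b in((-100,-90),(100,-90),(100,90),(-100,90))],(0,255,0))
    D([W([a,-90,z]) for a,z in((-100,0),(-100,90),(100,90),(100,0))],(0,255,0))
    for f,col in((1.3,(255,0,0)),(1.5,(0,255,255)),(1.7,(0,0,255))): D([F(a,d,3,f) for a,d in((-88,0),(-88,90),(88,90),(88,0))],col)
    P=np.array(manip.current_position()); D([P,P+[0,0,60]],(255,0,255)); out.append(im)
cv2.imwrite("pics/d.png",np.hstack(out))
E
python3 d.py
```

```text
gap -0.08964422453408556
```

View pics/d.png

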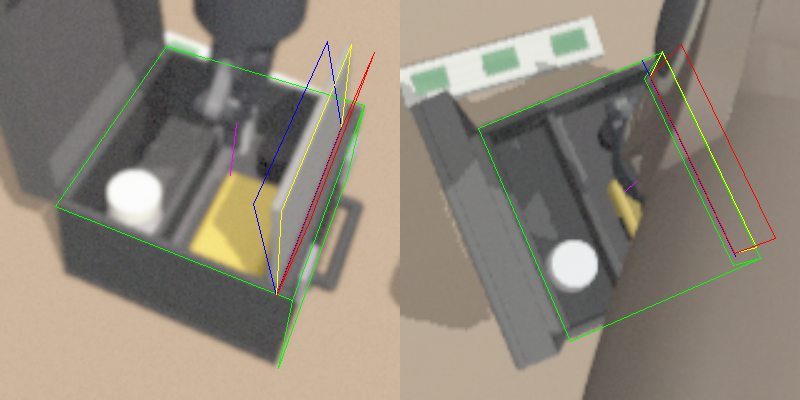

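```bash
cat > e.py <<'E'
from h import *
P=np.array(manip.current_position()); P[2]=260; manip.movel(P,speed=200)
P=np.array(manip.current_position());q=np.array(manip.current_tool_rot()); print(P,q,tool(np.load("pose.npy")[2]))
M=Ro.from_quat(np.r_[q[1:],q[0]]).as_matrix(); print(M.round(2)); print(manip.current_q(),manip.current_clock())
out=[]
for n in("side","top"):
    c=eyes.read_camera(n); u=proj(c,P); x0,y0=np.int32(u-[60,60]); x0,y0=max(x0,0),max(y0,0); k=400/120
    im=cv2.resize(c["img"][y0:y0+120,x0:x0+120,::-1],(400,400)); im=(np.sqrt(im/255)*255).astype("uint8")
    for i,col in enumerate(((0,0,255),(0,255,0),(255,0,0))):
        a,b=[tuple(int(v) for v in (proj(c,X)-[x0,y0]+.5)*k) for X in (P,P+M[:,i]*(30 if i<2 else -70))]; cv2.line(im,a,b,col,1)
    out.append(im)
cv2.imwrite("pics/e.png",np.hstack(out))
E
python3 e.py
```

```text
[ 539.475141   -131.51776879  258.99560223] [-6.80079956e-04  5.24754416e-01  8.51253361e-01 -2.34935688e-04] [0.         0.52474495 0.8512595  0.        ]
[[-0.45  0.89 -0.  ]
 [ 0.89  0.45  0.  ]
 [ 0.   -0.   -1.  ]]
[-2.39107280e-01  1.96883722e-01  1.87926423e-01  1.56327779e+00
 -2.77699761e-05  8.65746240e-01] 10.6833
```

View pics/e.png

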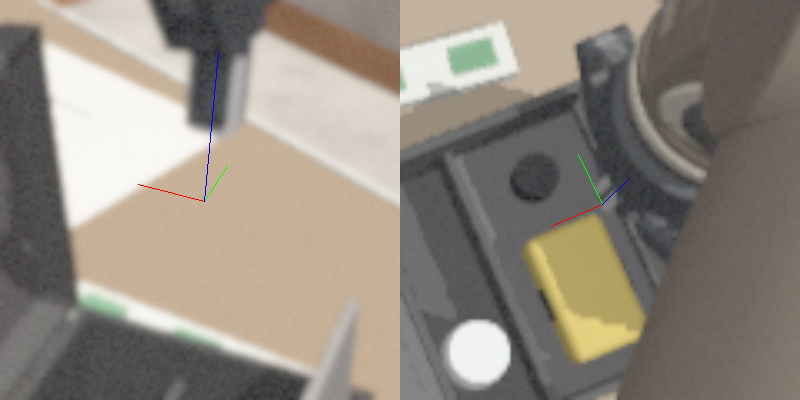

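```bash
cat > f.py <<'E'
from h import *
p=np.load("pose.npy"); R,W,L,F=model(p)
c=eyes.read_camera("wrist"); V=np.linalg.inv(np.array(c["view"])); P=np.array(manip.current_position())
print("cam",V[:3,3].round(1),(-V[:3,2]).round(3),"tcp",P, "tcp px",proj(c,P))
for t in("case","flap","tape","level","jar","flap_edge","lid_edge"):
    print(t,[(round(d["score"],2),toworld(c,d["at"]).round().tolist()) for d in nets.spot_in("wrist",t)[:2]])
im=c["img"][:,:,::-1].copy()
D=lambda Ps,col:cv2.polylines(im,[np.int32([proj(c,P)+.5 for P in Ps])],True,col,1)
D([W([a,b,90]) for a,b in((-100,-90),(100,-90),(100,90),(-100,90))],(0,255,0))
D([F(a,90,3) for a in(-88,88)],(0,255,255)); D([P,P+[0,0,15]],(255,0,255))
cv2.imwrite("pics/w.png",im)
E
python3 f.py
```

```text
cam [506.1 -67.3 439.7] [ 0.125 -0.252 -0.96 ] tcp [ 539.25209063 -131.46102477  258.79514697] tcp px [258.78366435 222.19944997]
case [(0.68, [521.0, -65.0, 92.0])]
flap [(0.76, [566.0, -179.0, 126.0])]
tape []
level [(0.66, [659.0, -7.0, 21.0])]
jar [(0.73, [563.0, -186.0, 128.0]), (0.71, [476.0, -83.0, 66.0])]
flap_edge [(0.69, [569.0, -182.0, 131.0])]
lid_edge [(0.81, [491.0, -15.0, 149.0])]
```

View pics/w.png

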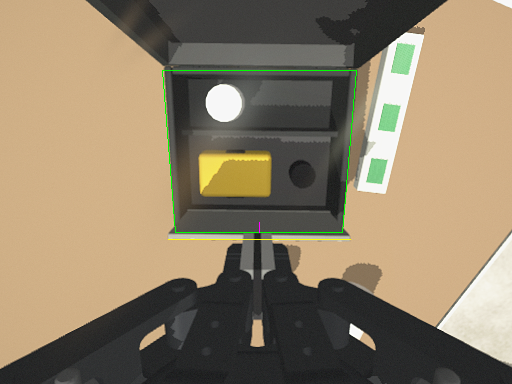

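```bash
cat > g.py <<'E'
from h import *
from scipy.optimize import least_squares
P=np.array(manip.current_position())
s=eyes.read_camera("side"); w=eyes.read_camera("wrist")
u=proj(s,P); x0=np.int32(u-60); us=x0+np.array([215,130])*120/400-.5
print("tcp side px",u,"tip px",us)
for z in(0,10,20,30,40): print(z,proj(s,P+[0,0,z]).round(1),proj(w,P+[0,0,z]).round(1))
r=least_squares(lambda X:np.r_[proj(s,X)-us,proj(w,X)-[258,235]],P); print(r.x-P,r.fun)
E
python3 g.py
```

```text
tcp side px [302.02058491 159.46414229] tip px [306.  137.5]
0 [302.  159.5] [258.8 222.1]
10 [302.6 153.6] [258.9 228.5]
20 [303.2 147.5] [259.  235.6]
30 [303.8 141.3] [259.1 243.6]
40 [304.4 134.9] [259.2 252.5]
[-2.07758746  4.05437271 31.70643156] [-5.3312828   1.99337501  1.04114447  1.89227739]
```

```bash
sed -i 's/    return fl,li,ry/    o=np.array([0,0,-35.]); return [a+o for a in fl],[a+o for a in li],ry/' h.py
sed -i 's/range(9)/range(12)/; s/s1.png/s2.png/' c.py; python3 c.py
```

```text
[ 577. -205.  108.] [-0.3 -0.5  0.4]
[ 570. -192.  108.] [0.6 1.1 0. ]
[ 563. -177.  105.] [ 0.1  0.8 -0.7]
[ 556. -164.   98.] [ 0.2 -0.5 -0.2]
[ 550. -152.   89.] [ 0.7 -0.6 -0.5]
[ 545. -143.   76.] [-0.5  0.2 -0.8]
[ 542. -136.   62.] [-0.9 -0.2  0.3]
[ 540. -132.   46.] [ 0.6  0.5 -0.8]
45.0 [-0.   0.2  0.1]
43.5 [0.3 0.4 1.4]
42.0 [-0.2 -0.7 -0.9]
40.5 [-0.  -0.6  0.1]
39.0 [-0.  -0.8 -0.1]
37.5 [ 0.3 -0.9  0.4]
36.0 [-2.6 -0.7  4.6]
34.5 [-5.5  0.4 14.4]
17.4583 [ 540.02004561 -131.61238988   36.27199483]
```

View pics/s2.png

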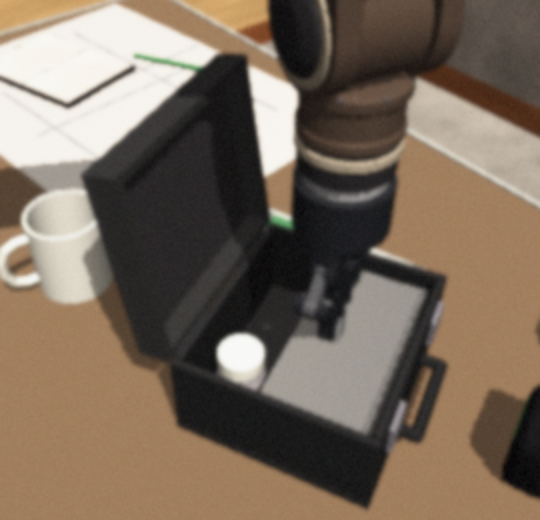

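```bash
sed -i 's/-35\.\]/-37.5]/' h.py; cat > i.py <<'E'
from h import *
p=np.load("pose.npy"); fl,li,ry=plan(p); q=tool(p[2])
P=np.array(manip.current_position()); P[2]=li[0][2]; manip.movel(P,speed=200)
manip.movel(li[0],speed=200); manip.movel(li[1],speed=150)
for P in li[2:]:
    manip.movel(P,speed=80); f=np.array(manip.current_contact_force()); print(np.round(P),f.round(1))
    if np.linalg.norm(f)>25: break
else:
    P=li[-1].copy()
    for i in range(17):
        P[2]-=1.5; manip.movel(P,speed=25); f=np.array(manip.current_contact_force()); print(P[2].round(1),f.round(1))
        if f[2]>14: break
c=eyes.read_camera("side"); cv2.imwrite("pics/s3.png",cv2.resize(c["img"][80:340,130:400,::-1],None,fx=2,fy=2))
print(manip.current_clock(),manip.current_position())
E
python3 i.py
```

```text
[474.  -1. 212.] [ 0.3  0.1 -0.5]
[486. -25. 215.] [ 0.  -0.4  0.2]
[498. -49. 214.] [-0.3 -0.1  0.2]
[510. -72. 209.] [-0.7  0.2 -1.1]
[521. -95. 199.] [-1.2  0.1 -0.1]
[ 532. -116.  185.] [-0.8 -0.9 -0.8]
[ 541. -134.  168.] [ 0.8 -0.7 -0.3]
[ 549. -150.  147.] [-1.2  0.5  0.7]
[ 555. -162.  124.] [ 0.2 -0.  -0.6]
[ 560. -171.   98.] [0.5 0.1 1.1]
96.8 [ 0.6  0.3 -0.1]
95.3 [ 0.2  0.7 -0.3]
93.8 [ 0.3 -0.7 -0.2]
92.3 [-0.4 -0.  -0.1]
90.8 [-0.   0.5 -1.2]
89.3 [ 0.1 -0.5  0.1]
87.8 [-0.4  0.6 -0.6]
86.3 [ 0.1  0.4 -0.2]
84.8 [-0.1 -0.5  0.2]
83.3 [0.5 0.4 0.1]
81.8 [-2.1  2.4  7.5]
80.3 [-6.9  2.2 14. ]
29.2417 [ 559.78306156 -171.08756031   82.84737887]
```

View pics/s3.png

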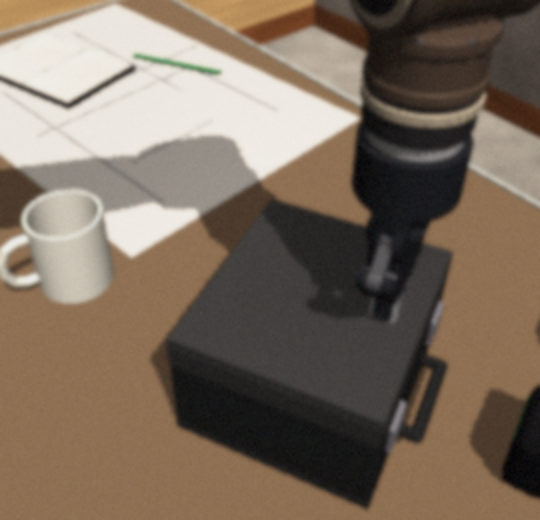

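Lid shut with firm contact at the expected height. Retreat upward, check that it stays shut, then hand in.

```bash
cat > j.py <<'E'
from h import *
P=np.array(manip.current_position()); manip.dwell(.4); P[2]+=120; manip.movel(P,speed=120); manip.dwell(.5)
print(manip.current_contact_force(),manip.current_clock())
p=np.load("pose.npy"); R,W,L,F=model(p)
c=eyes.read_camera("side"); im=cv2.resize(c["img"][80:340,130:400,::-1],None,fx=2,fy=2)
cv2.polylines(im,[np.int32([(proj(c,L(a,d,30,0))-[130,80]+.5)*2 for a,d in((-100,0),(-100,180),(100,180),(100,0))])],True,(0,255,0),1)
cv2.imwrite("pics/s4.png",im)
for t in("tape","mug","level"): print(t,[(round(d["score"],2),toworld(c,d["at"]).round().tolist()) for d in nets.spot_in("side",t)[:1]])
E
python3 j.py
```

```text
[ 1.15542744  0.17935674 -0.08221055] 31.3167
tape [(0.88, [605.0, -306.0, 65.0])]
mug [(0.7, [417.0, 132.0, 56.0])]
level []
```

View pics/s4.png

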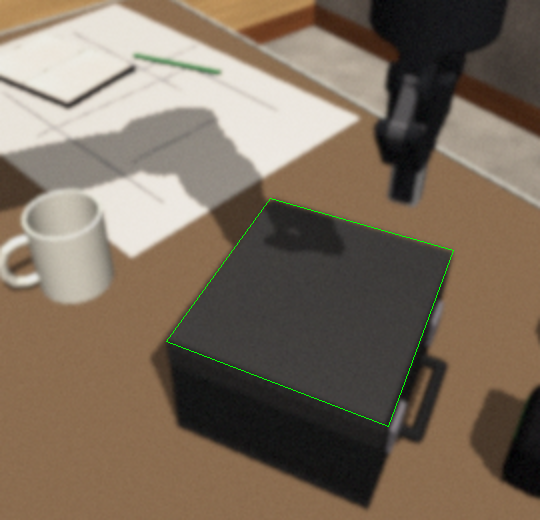

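The lid matches the model for angle 0, the arm is clear, and the tape and mug have not moved.

```bash
python3 -c "
from workcell import manip
manip.job_done()"
```

```text
the job is handed in; nothing more can be done
```

The case is packed: I folded the flap flat over the laser level first, then eased the lid down until it was fully shut. I handed the job in about 31 s into the 61 s limit.

- **First attempt missed:** my first pass at the flap passed over it and touched nothing. The pictures put the real fingertips about 35 mm short of the reported TCP. I lowered the path by that much and the second pass worked. The contact heights on the flap and the lid then put the offset at about 37.5 mm. I don't know the cause.
- **Flap:** it bottomed out with a firm contact of about 14 N, and the picture shows it flat.
- **Lid:** I pushed it at 80 mm/s, then at 25 mm/s for the last part, until it also met about 14 N. After I backed the arm off, its top face lined up with the model of a shut lid.
- **Objects around the case:** the last check put the tape measure and mug within about 5 mm of where they started.
- **Not checked:** the network did not find the spirit level in the last picture, where the shut lid probably hides it. The jar is inside the closed case, so I could not check it there; it stood in place after the flap was folded. The arm was not sent near either one.

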